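Seat the RF module in the jig's corner by pushing it along the rail

ROBOT

A 7-joint arm with a two-finger parallel gripper is mounted at the origin on the work surface. World frame = base frame: x ahead of the robot, y to its left, z up, the work surface at z = 0. Lengths are in m, angles in rad, forces in N, time in s.
With the tool pointing down it reaches from about 0.425 to 1.025 m from the base axis. Payload 9.4 kg.
Tool frame: the origin (TCP) lies at the very end of the fingers, on their centre line; the grasp point (between the pads) lies 19 mm behind it; x points along the fingers, y is the direction in which the jaws open and shut, and the axes are right-handed (so a half turn about x gives the same grasp; the last joint's range is limited). The gripper opens to 85 mm and grips with 20 to 120 N. Pads are 22 mm wide; open, the fingers measure 114 mm over their backs; the gripper's body (76 mm by 85 mm) begins 54 mm behind the grasp point. The pads swing forward as they close: fully open they stand 13 mm farther back than shut.
Start: joints at [-1.388, 0.599, -0.003, 1.599, 0.002, 0.943, -0.08], TCP at [0.186, 0.701, 0.231] pointing down, gripper open.
Joint ranges: [-2.57, 2.57], [-0.35, 1.97], [-1.29, 1.29], [0.11, 2.56], [-1.05, 4.19], [0.11, 1.86], [-2.63, 2.63]. Speed limits (rad/s): [2.22, 2.22, 3.01, 3.01, 3.14, 3.14, 3.14].

INTERFACE

Orientations are given as [roll, pitch, yaw] about the fixed x, y, z axes, in that order (R = Rz(yaw) Ry(pitch) Rx(roll)).
In Python, from bench import arm, optics, job gives the robot as it stands.
- The arm moves only by the tool jog_arm, never from a script. Its argument "rows" is one flat list of numbers, 7 for each row, row after row: the turn, a rotation vector about the tool's x, y, z in degrees, then the shift along the tool's x, y, z in mm, then the finger opening in mm, from 0 to 85.4. A call has 1 to 8 rows; each row shifts and turns the commanded pose from where the row before left it, along the tool's axes as they then stand; what a row does not reach is not made up. A row lasts 1/12 s, in which the tool goes at most 41.7 mm and 7.16 degrees, less where a joint would pass 70% of its speed; a pose out of reach is approached as far as the arm can. A call is refused whole if a number of a shift passes 41.7 or a number of a turn 7.16, either way. A call with a gripper value outside its range is refused whole. The fingers move at their own pace and stop on an object; "newtons" is the grip in N (left out, the last holds). Time passes only in rows, so rows that do not move let the fingers close. It gives the time, the measured TCP pose, the force and the opening at its end, in the units of the state.
- arm.observe(): the state, without advancing time (a new reading comes with each control period).
- optics.grab_frame(name): name is "scene" or "side" or "wrist"; returns a dict with "pixels" (420x560x3 uint8, blue, green, red), "fx", "fy", "cx", "cy" (pixels), "D" ([k1, k2, p1, p2, k3] as OpenCV has them; the pictures are not rectified), "world_from_camera" (4x4, takes a point from camera to world coordinates); the wrist camera has in their place "hand_eye" (4x4, takes a point from camera to tool coordinates, whose origin is the TCP and whose axes are the tool frame's). Camera axes: x right, y up, looking along -z (the intrinsics and any distortion apply to the point x, -y, -z); pixel columns grow to the right and rows downward; lengths in m; the calibration is good to about 2 mm. A picture is of the moment at which its call begins: read the wrist's pose just before it. There is no depth.
- job.close_job(): hands the job in, once; it reports no verdict.
The state is a dict: "clock": time; "joint_positions": joint angles; "dq": joint speeds; "effort": joint torques, N m; "ee_pos": TCP position; "eef_rot": TCP orientation; "contact_force": force on the tool from outside, world axes, zero at the start; "wrist_torque": the same for the moment, N m; "finger_gap": finger opening in m.
Only numpy, scipy, OpenCV 4.12 (cv2) and the standard library are available. Lean on these libraries where they do the work, as an engineer would, in place of code of your own. Each camera call takes 0.05 s, during which the arm holds its last target.

TASK

With the fingertips, push the small aluminium module flat against the jig's rail, then drag or push it along the rail, keeping it against the rail all the way, into the corner pocket at the end where the brass-socketed launch block stands, until it is fully home against both the rail and the end stop. It must only slide on the plate, never be lifted, carried or tipped; leave the other small things on and beside the jig where they are, and finish clear of the jig.

Things in the scene. Friction and masses are not known exactly. Their poses are not given: they have to be found in the camera images.
- jig: fixed seating jig: dark steel plate 140 (its x) x 360 (its y) x 10 thick. Origin: centre of its underside, on the bench; z up, x roughly away from the robot, y along the rail to the left. An aluminium rail runs along its far side, with a corner pocket at each end that opens towards the middle. The plate between the pockets and in front of the rail's middle is bare.
- rail_mid (a point): middle of the rail's working face, at its foot on the plate's top (10 mm above the bench; axes as the jig's), 50 mm in +x from the jig's centre. The face looks to the jig's -x, towards the robot, runs 138 mm each way along y and rises 16 mm above the plate; rail 16 thick.
- pocket_left (a point): where the centre of the module's underside lies when fully seated in the left (+y) pocket; on the plate's top, axes as the jig's. The end stop's face is 20 mm further out in y (125 from the jig's middle); stop 12 thick, 16 above the plate. The rail's face is 15 mm further in x. Near side: a low lip, 8 above the plate, 6 thick, 28 long from the stop, leaving a slot 34 wide between lip and rail.
- pocket_right (a point): the same for the right (-y) corner pocket, its mirror image
- module: the loose shielded RF module: plain aluminium box, thin steel cover and four screw heads on top, 30 (its x) x 40 (its y, along the rail when seated) x 18 tall, 40 to 85 g. Origin: centre of its underside. It starts on the bare middle of the plate, within 30 mm of mid-rail, some 10 to 30 mm off the rail and askew by up to 0.4 rad. Dry friction: hard pressure into the rail can jam it.
- launch: fixed coaxial launch: aluminium block 36 x 30 x 24 tall with an upright brass socket on top (12 dia, to 40 mm above the block's underside), on the jig plate just outside one of the two end stops, left or right (157 mm from the jig's middle along y). It marks the pocket to use. Origin: centre of its underside.
- blank: fixed low plain aluminium pad 36 x 30 x 8 tall, just outside the other end stop. Origin: centre of its underside.
- adapter: brass coaxial adapter barrel, 16 dia x 26 tall, standing on the near left of the jig plate. A bystander. Origin: centre of its underside.
- heatsink: black finned heatsink, 26 x 36 x 20 tall, lying on the near right of the jig plate. A bystander. Origin: centre of its underside.
- screw_jar: clear jar with black lid, 52 dia x 60 tall, to the left of the jig. A bystander. Origin: centre of its underside.
- multimeter: grey hand multimeter, 150 x 75 x 41 tall, lying to the right of the jig. A bystander. Origin: centre of its underside.
Not all that is in view belongs to the job. Leave any green or purple look-alike of the module alone.

How it is judged:
On the way:
1. the module lies flat against the rail (within 2.5 mm, nearly parallel) while still outside the pockets (x of module in the frame of jig above 0.0325 m and angle between the x axis of module and the x axis of jig, either way round below 0.1 rad and y of module in the frame of jig between -0.08 and 0.08 m), for 0.1 s.
At the end, for the whole second after the job is handed in: The module lies flat on the plate at rest in the pocket beside the launch block: within 2.5 mm of the rail and 3 mm of the end stop, parallel to the rail within 0.06 rad (((y of launch in the frame of jig above 0 m and y of module in the frame of jig above 0.102 m) or (y of launch in the frame of jig below 0 m and y of module in the frame of jig below -0.102 m)) and x of module in the frame of jig above 0.0325 m and angle between the x axis of module and the x axis of jig, either way round below 0.06 rad and height (world z) of module below 0.013 m and angle between module's own z axis and vertical below 0.06 rad and linear speed of module below 0.01 m/s); the robot touches nothing.
It fails at once if the module is lifted more than 5 mm off the plate (height (world z) of module above 0.015 m).
It fails at once if the module is tipped by more than 0.25 rad (angle between module's own z axis and vertical above 0.25 rad).
It fails at once if the module travels towards a pocket (centre more than 70 mm from the jig's middle) with its centre more than 8 mm further from the rail than when flat against it (x of module in the frame of jig below 0.027 m and (y of module in the frame of jig above 0.07 m or y of module in the frame of jig below -0.07 m)).
It fails at once if the adapter, heatsink, screw jar or multimeter is moved more than 15 mm (distance of any of adapter, heatsink, screw_jar, multimeter from where it was at the start of the episode above 0.015 m).
It also fails if it takes over 54 s, if anything falls off the work surface, if the arm or the gripper's body presses on something with over 40 N, if the wrist force passes 120 N, or if a joint passes its speed limit or range.

## Working session

There is one attempt and no reset: what is moved stays moved. The work goes in short steps, Python scripts to look and compute and a tool call to move; the robot and the scene stay as the last step left them, time stands still between calls to the robot, and variables do not carry over. Pictures are saved under pics/ and viewed, and the job is handed in when it is done.

Besides the shell and the picture viewer there is one more tool, called after "Request:" by a JSON object that holds its "op" and its "data". jog_arm: Moves the arm, as the interface text tells. Its arguments: {"type":"object","properties":{"rows":{"type":"array","items":{"type":"number"}},"newtons":{"type":"number"}},"required":["rows"]}

```bash
mkdir -p pics; ls
python3 - <<'E'
from bench import arm, optics, job
import cv2
s=arm.observe(); print(s)
for n in ("scene","side","wrist"):
    f=optics.grab_frame(n); cv2.imwrite(f"pics/{n}0.png",f["pixels"])
    print(n,{k:v for k,v in f.items() if k!="pixels"})
E
```

```text
pics
{'clock': 0.0, 'joint_positions': array([-1.38771295,  0.60014568, -0.00253168,  1.60015906,  0.00176627,
        0.94288939, -0.0797853 ]), 'dq': array([ 0.00099624, -0.00097656,  0.00128694, -0.00169395, -0.00190343,
        0.00220747,  0.00034136]), 'effort': array([-3.93896789e-04, -7.76461959e+01,  1.56488635e+00, -2.57993191e+01,
        1.23797549e-02,  9.04718094e-03, -1.61136887e-05]), 'ee_pos': array([0.18612212, 0.70019804, 0.23039185]), 'eef_rot': array([-1.49231663,  1.56919709, -1.75205613]), 'contact_force': array([ 0.16328469,  0.3113183 , -0.07731325]), 'wrist_torque': array([ 0.00985041,  0.01859908, -0.00989011]), 'finger_gap': 0.08571147015932025}
scene {'fx': 497.61624101114836, 'fy': 497.61624101114836, 'cx': 281.60244781834876, 'cy': 204.60779244535115, 'D': array([-0.04620293,  0.        ,  0.        ,  0.        ,  0.        ]), 'world_from_camera': array([[-0.67071354, -0.61221034,  0.41873839,  1.03702694],
       [ 0.74153377, -0.56599866,  0.36024046,  0.38050896],
       [ 0.01646244,  0.55212681,  0.83359761,  0.93812886],
       [ 0.        ,  0.
[... 330 characters left out ...]
0.47615031, -0.78514271, -0.78882983],
       [ 0.02396404,  0.86011802,  0.50953185,  0.54185165],
       [ 0.        ,  0.        ,  0.        ,  1.        ]])}
wrist {'fx': 367.62170935643616, 'fy': 367.62170935643616, 'cx': 289.0726956486127, 'cy': 210.12530406315975, 'D': array([0.02088104, 0.        , 0.        , 0.        , 0.        ]), 'hand_eye': array([[ 6.56348345e-04,  3.23619370e-01, -9.46187123e-01,
        -1.43458695e-01],
       [ 9.99999681e-01, -6.42628913e-04,  4.73881921e-04,
         1.41138308e-03],
       [-4.54689834e-04, -9.46187133e-01, -3.23619689e-01,
        -8.31861665e-02],
       [ 0.00000000e+00,  0.00000000e+00,  0.00000000e+00,
         1.00000000e+00]])}
```

View pics/scene0.png

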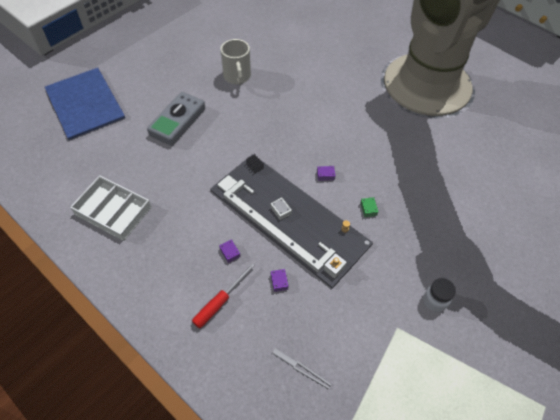

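View pics/side0.png

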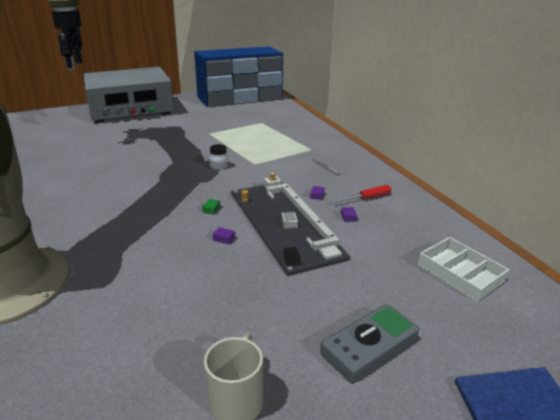

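View pics/wrist0.png

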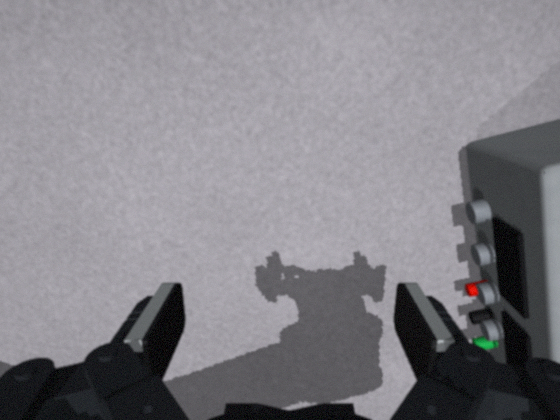

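Scene view: the jig's plate runs from about (215,185) to (370,245). The brass-socketed launch is at (335,262), on the screw-jar (left) side.

Candidates for the module: bare aluminium box with a steel cover at (281,207); purple boxes (326,173), (230,250), (279,280); green box (369,206); blank pad (232,184). By the description it is the aluminium box at (281,207). I'll check that in a close crop.

```bash
cat > h.py <<'E'
import numpy as np, cv2
def ray(f,uv,T=None):
    K=np.array([[f["fx"],0,f["cx"]],[0,f["fy"],f["cy"]],[0,0,1]])
    p=cv2.undistortPoints(np.array(uv,float).reshape(-1,1,2),K,f["D"]).reshape(-1,2)
    d=np.c_[p[:,0],-p[:,1],-np.ones(len(p))]
    T=f["world_from_camera"] if T is None else T
    return T[:3,3], d@T[:3,:3].T
def plane(f,uv,z,T=None):
    o,d=ray(f,uv,T); t=(z-o[2])/d[:,2]; return o+d*t[:,None]
def proj(f,P,T=None):
    T=f["world_from_camera"] if T is None else T
    q=(np.asarray(P,float)-T[:3,3])@T[:3,:3]
    K=np.array([[f["fx"],0,f["cx"]],[0,f["fy"],f["cy"]],[0,0,1]])
    q=q*[1,-1,-1]
    return cv2.projectPoints(q.reshape(-1,1,3),np.zeros(3),np.zeros(3),K,f["D"])[0].reshape(-1,2)
E
python3 - <<'E'
from h import *
a=cv2.imread("pics/scene0.png")[145:295,200:385]
cv2.imwrite("pics/c1.png",cv2.resize(a,None,fx=4,fy=4,interpolation=cv2.INTER_CUBIC))
a=cv2.imread("pics/side0.png")[165:275,220:355]
cv2.imwrite("pics/c2.png",cv2.resize(a,None,fx=5,fy=5,interpolation=cv2.INTER_CUBIC))
E
```

```text
(no output)
```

View pics/c1.png

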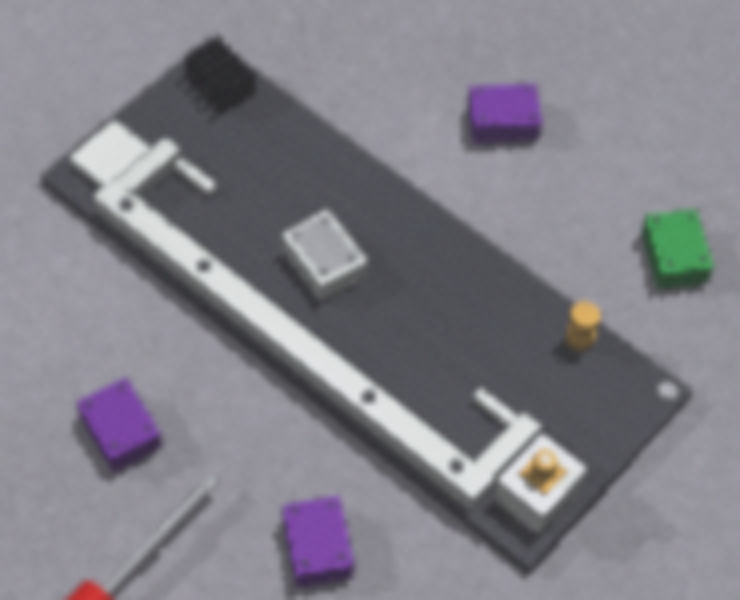

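View pics/c2.png

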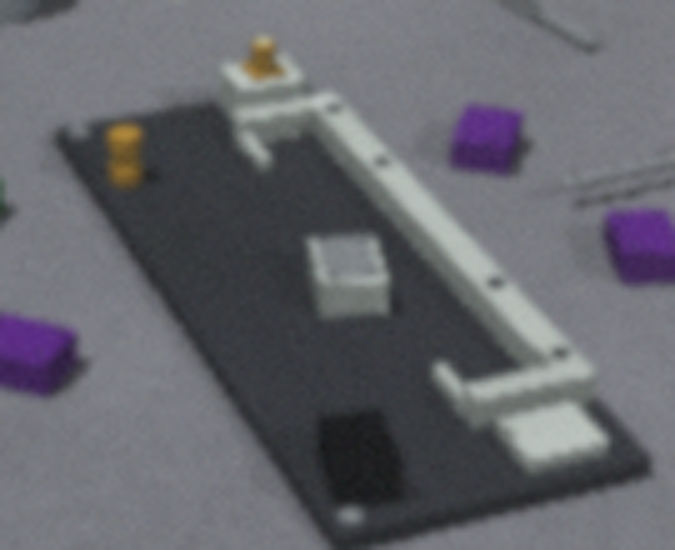

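The crop confirms it: plain aluminium box with a grey cover and four screw heads at scene (281,207). Now coarse jig and module poses from both views.

Run:
```python
from h import *
from bench import arm,optics
fs=optics.grab_frame("scene"); fd=optics.grab_frame("side")
c1=lambda p:[((x+.5)/4-.5+200,(y+.5)/4-.5+145) for x,y in p]
c2=lambda p:[((x+.5)/5-.5+220,(y+.5)/5-.5+165) for x,y in p]
# rail top outer ends (far corner left, far corner right), z=.026 ; module top corners; plate corners
print("scene plate FR,FL,NL",plane(fs,c1([(42,180),(528,563),(690,390)]),.01).round(4).tolist())
print("side  plate NL,FR,NR",plane(fd,c2([(60,135),(650,465),(335,535)]),.01).round(4).tolist())
print("scene mod",plane(fs,c1([(283,239),(323,210),(367,256),(325,287)]),.028).round(4).tolist())
print("side mod",plane(fd,c2([(306,238),(376,235),(389,278),(315,282)]),.028).round(4).tolist())
print("scene railfaceinner",plane(fs,c1([(140,192),(483,460)]),.026).round(4).tolist())
print("adapter",plane(fs,c1([(585,312)]),.036).round(3), "launch",plane(fs,c1([(545,460)]),.05).round(3))
```

```text
scene plate FR,FL,NL [[0.651, -0.1677, 0.01], [0.6476, 0.1856, 0.01], [0.5106, 0.1865, 0.01]]
side  plate NL,FR,NR [[0.5095, 0.1779, 0.01], [0.6457, -0.1766, 0.01], [0.5098, -0.1712, 0.01]]
scene mod [[0.5961, -0.0313, 0.028], [0.5669, -0.0281, 0.028], [0.5732, 0.0099, 0.028], [0.6035, 0.0065, 0.028]]
side mod [[0.5739, 0.0109, 0.028], [0.6046, 0.002, 0.028], [0.5946, -0.0341, 0.028], [0.5629, -0.0254, 0.028]]
scene railfaceinner [[0.6262, -0.1122, 0.026], [0.6253, 0.1357, 0.026]]
adapter [[0.525 0.122 0.036]] launch [[0.615 0.165 0.05 ]]
```

```bash
cat >> h.py <<'E'
from scipy.spatial.transform import Rotation as Ro
def tool(s): return Ro.from_euler("xyz",s["eef_rot"])
def go(s,target,yz=None):
    """total shift(mm) in the tool frame after turn, and turn rotvec deg to R target"""
    R=tool(s); Rt=Ro.from_matrix(yz) if yz is not None else R
    d=np.asarray(target)-s["ee_pos"]
    return dict(turn=(R.inv()*Rt).as_rotvec(degrees=True).round(2), shift_now=(R.inv().apply(d)*1e3).round(1), shift_after=(Rt.inv().apply(d)*1e3).round(1))
DOWN_A=np.array([[0,0,1],[0,1,0],[-1,0,0.]])   # x down, y=+Y, z=+X
DOWN_B=np.array([[0,0,-1],[0,-1,0],[-1,0,0.]])
E
python3 - <<'E'
from h import *
from bench import arm
s=arm.observe(); print(tool(s).as_matrix().round(3)); 
for n,M in(("A",DOWN_A),("B",DOWN_B)): print(n,go(s,[.5,0,.23],M))
E
```

```text
[[-0.     0.257  0.966]
 [-0.001  0.966 -0.257]
 [-1.    -0.001  0.   ]]
A {'turn': array([-14.89,  -0.  ,   0.04]), 'shift_now': array([   1.3, -596.3,  483.2]), 'shift_after': array([   0.9, -700.5,  313.8])}
B {'turn': array([1.6511e+02, 6.0000e-02, 0.0000e+00]), 'shift_now': array([   1.3, -596.3,  483.2]), 'shift_after': array([   0.9,  700.5, -313.8])}
```

Request:
{"op": "jog_arm", "data": {"rows": [-5, 0, 0, 0, -15, 7, 0, -5, 0, 0, 0, -30, 15, 0, -4.9, 0, 0, 0, -35, 16, 0, 0, 0, 0, 0, -35, 17, 0, 0, 0, 0, 0, -35, 17, 0, 0, 0, 0, 0, -35, 17, 0, 0, 0, 0, 0, -35, 17, 0, 0, 0, 0, 0, -35, 17, 0], "newtons": 40}}

```text
clock: 0.92
ee_pos: [0.2973, 0.4392, 0.2314]
eef_rot: [0.588, 1.571, 0.588]
contact_force: [0.5, 0.4, -0.0]
finger_gap: 0.0003
```

Request:
{"op": "jog_arm", "data": {"rows": [0, 0, 0, 0, -35, 17, 0, 0, 0, 0, 0, -35, 17, 0, 0, 0, 0, 0, -35, 17, 0, 0, 0, 0, 0, -35, 17, 0, 0, 0, 0, 0, -35, 17, 0, 0, 0, 0, 0, -35, 17, 0, 0, 0, 0, 0, -35, 17, 0, 0, 0, 0, 0, -35, 17, 0]}}

```text
clock: 1.58
ee_pos: [0.4334, 0.1593, 0.2316]
eef_rot: [0.482, 1.57, 0.483]
contact_force: [1.1, 1.3, -0.6]
finger_gap: 0.0001
```

Run:
```python
from h import *
from bench import arm
s=arm.observe(); print(s["clock"],s["ee_pos"],tool(s).as_matrix().round(3),s["finger_gap"],s["contact_force"]); print(go(s,[.51,0,.23],DOWN_A))
```

```text
1.5833 [0.43340434 0.15930069 0.23155042] [[ 0.001 -0.     1.   ]
 [ 0.     1.     0.   ]
 [-1.     0.     0.001]] 7.207150106802263e-05 [ 1.0985144   1.32228414 -0.59379204]
{'turn': array([ 0.02,  0.03, -0.02]), 'shift_now': array([   1.5, -159.3,   76.5]), 'shift_after': array([   1.6, -159.3,   76.6])}
```

Request:
{"op": "jog_arm", "data": {"rows": [0, 0, 0, 0, -30, 15, 0, 0, 0, 0, 0, -30, 15, 0, 0, 0, 0, 0, -30, 15, 0, 0, 0, 0, 0, -30, 14, 0, 0, 0, 0, 0, -22, 9, 0, 0, 0, 0, 0, -11, 4, 0, 0, 0, 0, 0, 0, 0, 0, 0, 0, 0, 0, 0, 0, 0]}}

```text
clock: 2.25
ee_pos: [0.5047, 0.0083, 0.2312]
eef_rot: [2.412, 1.57, 2.412]
contact_force: [0.2, 0.2, -0.2]
finger_gap: 0.0004
```

Run:
```python
from h import *
from bench import arm,optics
s=arm.observe(); print(s["clock"],s["ee_pos"],s["finger_gap"],s["contact_force"])
f=optics.grab_frame("wrist"); cv2.imwrite("pics/wrist1.png",f["pixels"])
import pickle; pickle.dump((s,f),open("w1.pkl","wb"))
cv2.imwrite("pics/wrist1b.png",cv2.resize(f["pixels"][0:420],(800,600),interpolation=cv2.INTER_CUBIC))
```

```text
2.25 [0.5046657  0.00830217 0.23118873] 0.000389561374256441 [ 0.19802391  0.23358719 -0.16259908]
```

View pics/wrist1b.png

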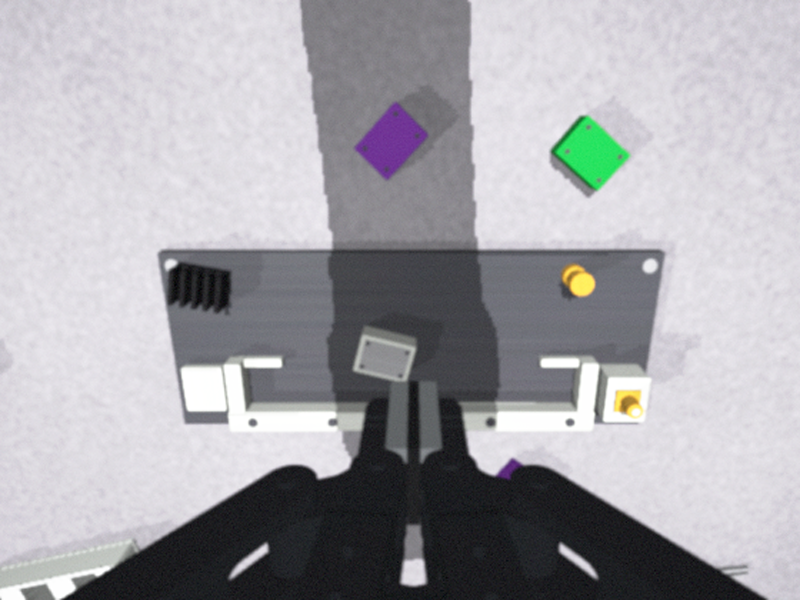

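Run:
```python
import cv2
a=cv2.imread("pics/wrist1.png")
cv2.imwrite("pics/w1m.png",cv2.resize(a[215:285,235:305],None,fx=8,fy=8,interpolation=cv2.INTER_CUBIC))
cv2.imwrite("pics/w1l.png",cv2.resize(a[165:310,360:480],None,fx=4,fy=4,interpolation=cv2.INTER_CUBIC))
cv2.imwrite("pics/w1r.png",cv2.resize(a[165:310,105:225],None,fx=4,fy=4,interpolation=cv2.INTER_CUBIC))
```

```text
(no output)
```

View pics/w1m.png

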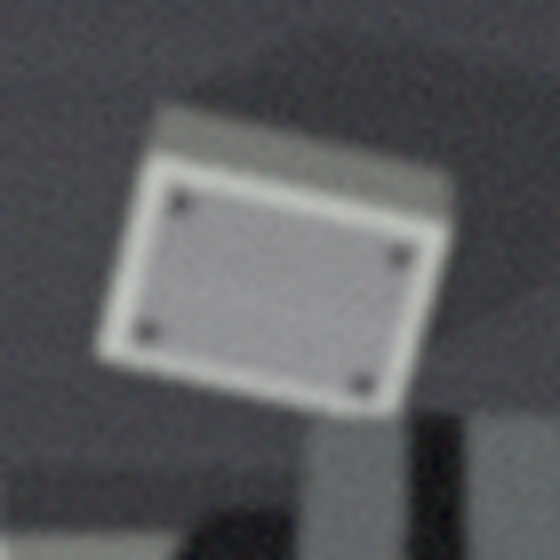

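View pics/w1l.png

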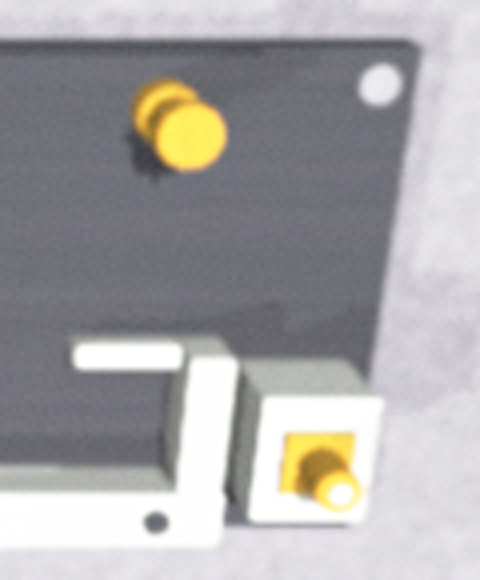

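View pics/w1r.png

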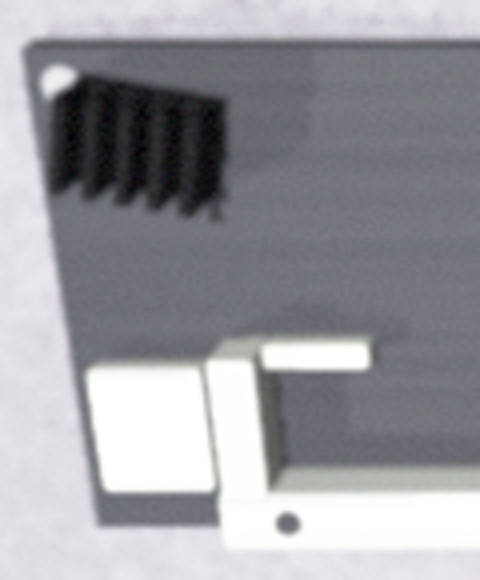

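Run:
```python
from h import *
import pickle
s,f=pickle.load(open("w1.pkl","rb"))
T=np.eye(4); T[:3,:3]=tool(s).as_matrix(); T[:3,3]=s["ee_pos"]; T=T@f["hand_eye"]
c=lambda p,k,x0,y0:[((x+.5)/k-.5+x0,(y+.5)/k-.5+y0) for x,y in p]
m=plane(f,c([(153,155),(452,232),(398,414),(100,352)],8,235,215),.028,T); print("module",m.round(4).tolist(),m.mean(0).round(4))
e=m[1]-m[0]+m[2]-m[3]; print("yaw of long axis from +Y",np.arctan2(-e[0],e[1]), "short", np.arctan2(*(m[2]-m[1]+m[3]-m[0])[[1,0]]),np.linalg.norm(m[1]-m[0]),np.linalg.norm(m[2]-m[1]))
L=plane(f,c([(177,489)],4,360,165),.026,T); R=plane(f,c([(270,491)],4,105,165),.026,T); print("rail/stop inner corners L,R",L.round(4),R.round(4))
print("stop L near-inner top",plane(f,c([(190,358)],4,360,165),.026,T).round(4),"lip L end",plane(f,c([(73,368),(73,345)],4,360,165),.018,T).round(4).tolist())
print("plate NL",plane(f,c([(418,50)],4,360,165),.01,T).round(4),"NR",plane(f,c([(28,50)],4,105,165),.01,T).round(4))
print("adapter top",plane(f,c([(190,138)],4,360,165),.036,T).round(4))
```

```text
module [[0.5659, -0.0266, 0.028], [0.5766, 0.0115, 0.028], [0.6026, 0.0045, 0.028], [0.5936, -0.0343, 0.028]] [ 0.5847 -0.0112  0.028 ]
yaw of long axis from +Y -0.2509497733918116 short -0.26867974509956466 0.039566819488877226 0.026995562326339984
rail/stop inner corners L,R [[0.6282 0.133  0.026 ]] [[ 0.6288 -0.1164  0.026 ]]
stop L near-inner top [[0.5894 0.1325 0.026 ]] lip L end [[0.5962, 0.1045, 0.018], [0.5895, 0.1039, 0.018]]
plate NL [[0.5111 0.1867 0.01  ]] NR [[ 0.5111 -0.1701  0.01  ]]
adapter top [[0.5263 0.123  0.036 ]]
```

Wrist view: the module's top is at about (270,248) in the 560-wide picture. That puts its centre at (0.585,-0.011) with yaw ≈ -0.26. The rail face is at x≈0.6285 and the left stop face at y≈0.133. I'll lower the closed fingers on the near side of the module.

Request:
{"op": "jog_arm", "data": {"rows": [0, 0, 0, 20, -10, 20, 0, 0, 0, 0, 35, -10, 18, 0, 0, 0, 0, 35, 0, 0, 0, 0, 0, 0, 35, 0, 0, 0, 0, 0, 0, 30, 0, 0, 0, 0, 0, 0, 20, 0, 0, 0, 0, 0, 0, 15, 0, 0, 0, 0, 0, 0, 0, 0, 0, 0]}}

```text
clock: 2.97
ee_pos: [0.5411, -0.0097, 0.0386]
eef_rot: [3.0, 1.566, 3.004]
contact_force: [-0.4, 1.0, 1.1]
finger_gap: 0.0002
```

Run:
```python
from h import *
from bench import arm,optics
s=arm.observe(); print(s["clock"],s["ee_pos"],tool(s).as_matrix().round(3),s["contact_force"])
f=optics.grab_frame("wrist"); cv2.imwrite("pics/wrist2.png",f["pixels"])
s=arm.observe(); print(s["ee_pos"],go(s,[.545,-.012,.014],DOWN_A))
```

```text
2.9667 [ 0.5411018  -0.00971392  0.03857484] [[-0.005 -0.003  1.   ]
 [ 0.001  1.     0.003]
 [-1.     0.001 -0.005]] [-0.40439104  0.98569782  1.07683458]
[ 0.54177462 -0.01002392  0.0401398 ] {'turn': array([ 0.16, -0.18, -0.03]), 'shift_now': array([26.1, -2. ,  3.3]), 'shift_after': array([26.1, -2. ,  3.2])}
```

View pics/wrist2.png

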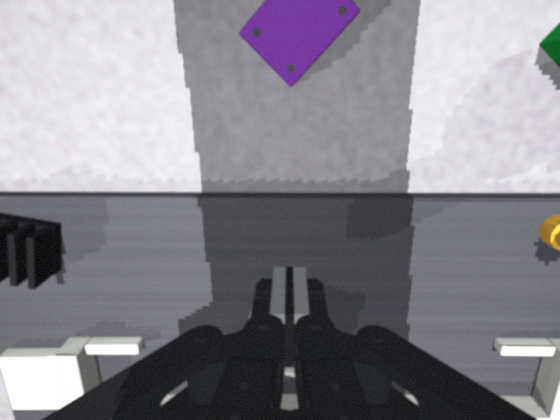

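Request:
{"op": "jog_arm", "data": {"rows": [0, 0, 0, 13, -1, 2, 0, 0, 0, 0, 10, -1, 1, 0, 0, 0, 0, 3, 0, 0, 0, 0, 0, 0, 0, 0, 0, 0]}}

```text
clock: 3.35
ee_pos: [0.5458, -0.0138, 0.0148]
eef_rot: [-3.113, 1.57, -3.113]
contact_force: [-0.2, 0.7, 0.1]
finger_gap: -0.0004
```

Request:
{"op": "jog_arm", "data": {"rows": [0, 0, 0, 0, 0, 5, 0, 0, 0, 0, 0, 0, 5, 0, 0, 0, 0, 0, 0, 3, 0, 0, 0, 0, 0, 0, 0, 0]}}

```text
clock: 3.68
ee_pos: [0.5603, -0.0139, 0.0158]
eef_rot: [0.06, 1.569, 0.06]
contact_force: [-0.5, -0.9, 0.1]
finger_gap: -0.0
```

Run:
```python
from h import *
from bench import arm,optics
s=arm.observe(); print(s["clock"],s["ee_pos"],s["contact_force"])
f=optics.grab_frame("side"); cv2.imwrite("pics/s3.png",cv2.resize(f["pixels"][165:275,220:355],None,fx=5,fy=5,interpolation=cv2.INTER_CUBIC))
f=optics.grab_frame("scene"); cv2.imwrite("pics/c3.png",cv2.resize(f["pixels"][145:295,200:385],None,fx=4,fy=4,interpolation=cv2.INTER_CUBIC))
```

```text
3.6833 [ 0.5603124  -0.01390572  0.01575954] [-0.5097336  -0.85802123  0.14466608]
```

View pics/s3.png

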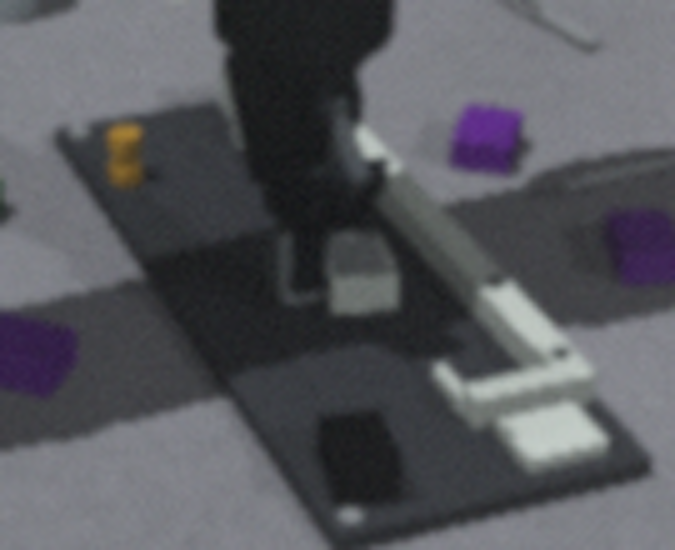

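View pics/c3.png

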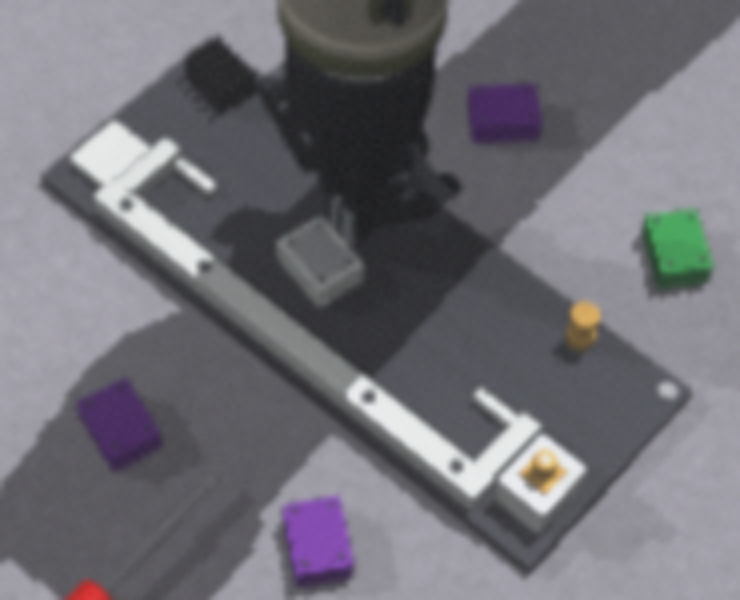

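Both views show the finger tips against the module's near face, and the module has begun to slide and square up. I'll keep pushing towards the rail.

Request:
{"op": "jog_arm", "data": {"rows": [0, 0, 0, 0, 0, 4, 0, 0, 0, 0, 0, 0, 4, 0, 0, 0, 0, 0, 0, 4, 0, 0, 0, 0, 0, 0, 4, 0, 0, 0, 0, 0, 0, 3, 0, 0, 0, 0, 0, 0, 0, 0]}}

```text
clock: 4.28
ee_pos: [0.5789, -0.0138, 0.0153]
eef_rot: [0.066, 1.57, 0.067]
contact_force: [1.0, 0.1, 0.1]
finger_gap: 0.0001
```

```bash
cat > look.py <<'E'
from h import *
from bench import arm,optics
import sys
n=sys.argv[1]
s=arm.observe(); print(s["clock"],s["ee_pos"].round(4),s["contact_force"].round(1))
f=optics.grab_frame("scene"); c=cv2.resize(f["pixels"][145:295,200:385],None,fx=4,fy=4,interpolation=cv2.INTER_CUBIC); cv2.imwrite(f"pics/c{n}.png",c)
f=optics.grab_frame("side"); c=cv2.resize(f["pixels"][165:275,220:355],None,fx=5,fy=5,interpolation=cv2.INTER_CUBIC); cv2.imwrite(f"pics/s{n}.png",c)
E
python3 look.py 4
```

```text
4.2833 [ 0.5789 -0.0138  0.0153] [1.  0.1 0.1]
```

View pics/c4.png

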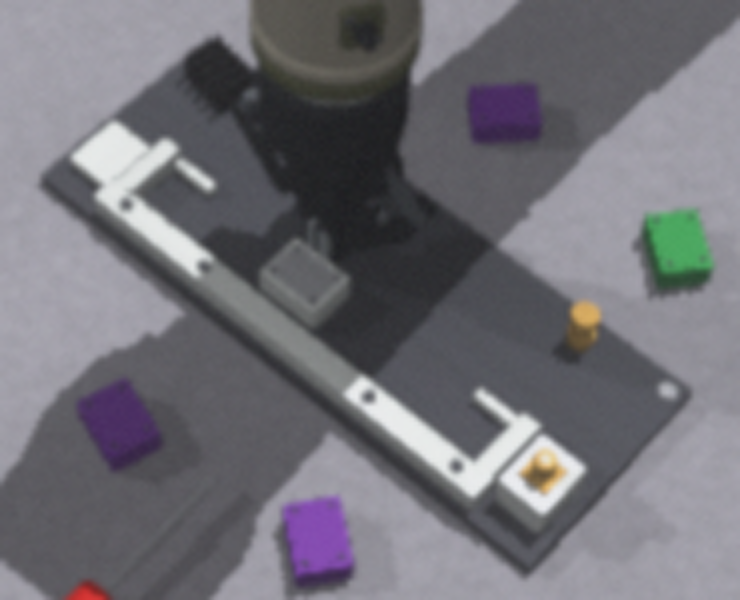

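View pics/s4.png

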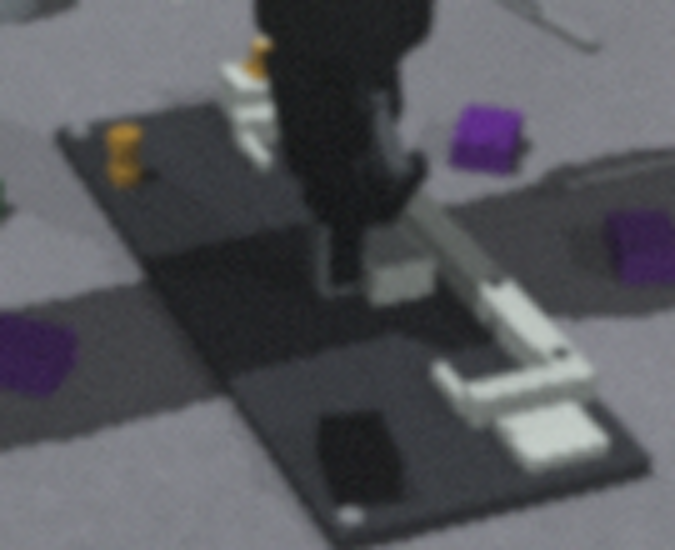

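The module is square now, with a gap of about 8 mm left to the rail.

Request:
{"op": "jog_arm", "data": {"rows": [0, 0, 0, 0, 0, 3, 0, 0, 0, 0, 0, 0, 2, 0, 0, 0, 0, 0, 0, 1, 0, 0, 0, 0, 0, 0, 1, 0, 0, 0, 0, 0, 0, 0, 0]}}

```text
clock: 4.8
ee_pos: [0.5851, -0.0139, 0.0153]
eef_rot: [-0.073, 1.571, -0.073]
contact_force: [0.2, -0.6, -0.1]
finger_gap: -0.0002
```

Request:
{"op": "jog_arm", "data": {"rows": [0, 0, 0, 0, 0, 1, 0, 0, 0, 0, 0, 0, 0.5, 0, 0, 0, 0, 0, 0, 0, 0]}}

```text
clock: 5.05
ee_pos: [0.5865, -0.0139, 0.0153]
eef_rot: [-0.185, 1.571, -0.184]
contact_force: [0.5, -0.3, 0.2]
finger_gap: 0.0003
```

```bash
python3 look.py 5
```

```text
5.05 [ 0.5865 -0.0139  0.0153] [ 0.5 -0.3  0.2]
```

View pics/c5.png

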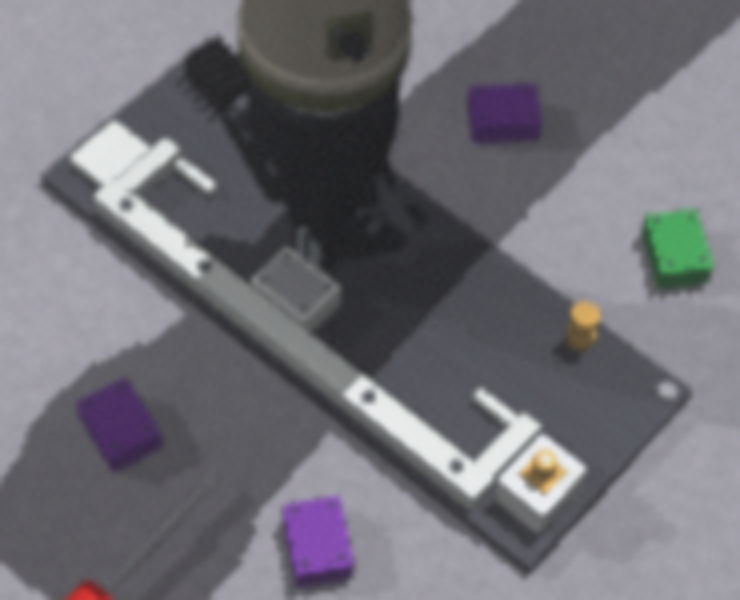

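View pics/s5.png

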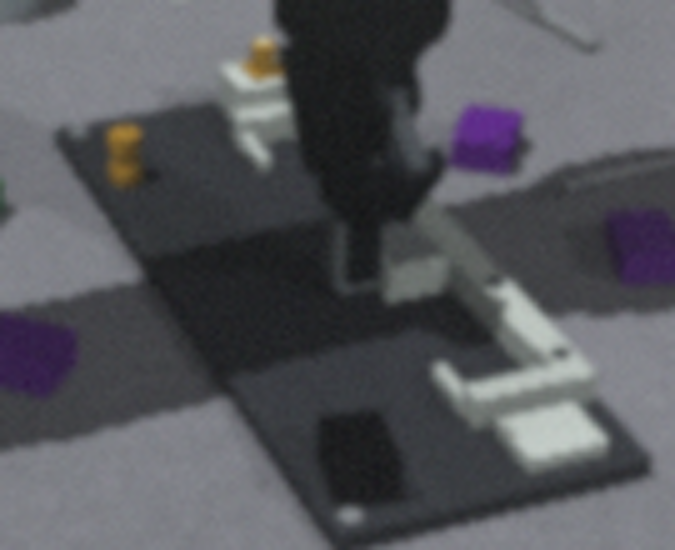

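A small gap of about 1–2 mm remains and there's no force yet. I'll creep until the rail reacts.

Request:
{"op": "jog_arm", "data": {"rows": [0, 0, 0, 0, 0, 0.7, 0, 0, 0, 0, 0, 0, 0.5, 0, 0, 0, 0, 0, 0, 0, 0]}}

```text
clock: 5.4
ee_pos: [0.5877, -0.0139, 0.0153]
eef_rot: [-0.745, 1.571, -0.745]
contact_force: [-0.4, 0.1, 0.5]
finger_gap: 0.0001
```

Request:
{"op": "jog_arm", "data": {"rows": [0, 0, 0, 0, 0, 0.7, 0, 0, 0, 0, 0, 0, 0.5, 0, 0, 0, 0, 0, 0, 0, 0]}}

```text
clock: 5.65
ee_pos: [0.5883, -0.0139, 0.0152]
eef_rot: [-3.122, 1.57, -3.121]
contact_force: [-2.5, 0.6, 1.2]
finger_gap: 0.0001
```

Request:
{"op": "jog_arm", "data": {"rows": [0, 0, 0, 0, 0, 0.5, 0, 0, 0, 0, 0, 0, 0.3, 0, 0, 0, 0, 0, 0, 0, 0]}}

```text
clock: 5.9
ee_pos: [0.5883, -0.0139, 0.0152]
eef_rot: [-3.114, 1.568, -3.114]
contact_force: [-5.8, 0.1, 4.6]
finger_gap: -0.0001
```

Contact with the rail is felt at TCP x=0.588, with a force of about -6 N. I'll back off and check before going round to the right-hand end.

Request:
{"op": "jog_arm", "data": {"rows": [0, 0, 0, 0, 0, 0, 0, 0, 0, 0, 0, 0, -15, 0, 0, 0, 0, 0, -10, -15, 0, 0, 0, 0, 0, -25, -5, 0, 0, 0, 0, 0, -20, 0, 0, 0, 0, 0, -10, 0, 0, 0, 0, 0, 0, 0, 0]}}

```text
invalid input at $.rows: expected a multiple of 7 numbers
```

```bash
python3 look.py 6
```

```text
5.9 [ 0.5883 -0.0139  0.0152] [-5.8  0.1  4.6]
```

View pics/c6.png

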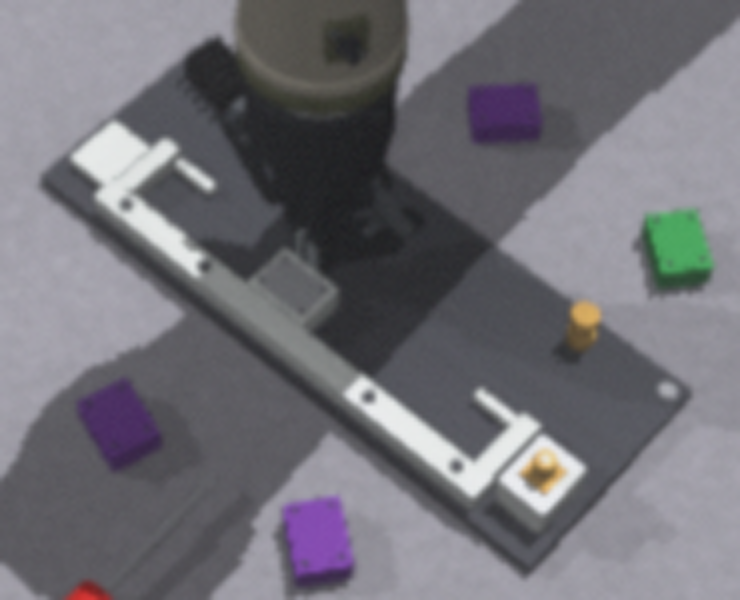

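View pics/s6.png

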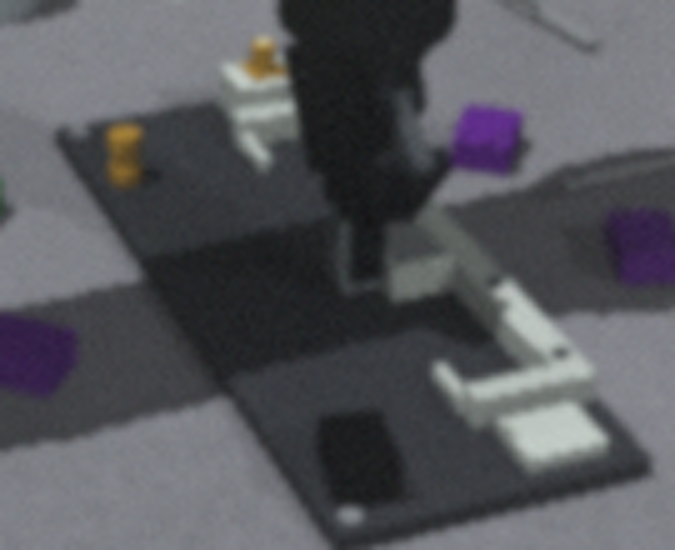

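The module lies flush to the rail in both views. Now back off with correctly formed rows.

Request:
{"op": "jog_arm", "data": {"rows": [0, 0, 0, 0, 0, -10, 0, 0, 0, 0, 0, 0, -15, 0, 0, 0, 0, 0, -15, -8, 0, 0, 0, 0, 0, -25, 0, 0, 0, 0, 0, 0, -20, 0, 0, 0, 0, 0, 0, -10, 0, 0, 0, 0, 0, 0, 0, 0, 0]}}

```text
clock: 6.58
ee_pos: [0.5567, -0.0867, 0.0154]
eef_rot: [-0.814, 1.569, -0.817]
contact_force: [0.7, -0.1, -0.4]
finger_gap: 0.0002
```

```bash
python3 look.py 7
python3 - <<'E'
from h import *
from bench import optics
fs=optics.grab_frame("scene")
c1=lambda p:[((x+.5)/4-.5+200,(y+.5)/4-.5+145) for x,y in p]
print(plane(fs,c1([(287,247),(340,292)]),.028))
E
```

```text
6.5833 [ 0.5567 -0.0867  0.0154] [ 0.7 -0.1 -0.4]
[[ 0.59847924 -0.0261286   0.028     ]
 [ 0.60039557  0.01457568  0.028     ]]
```

View pics/c7.png

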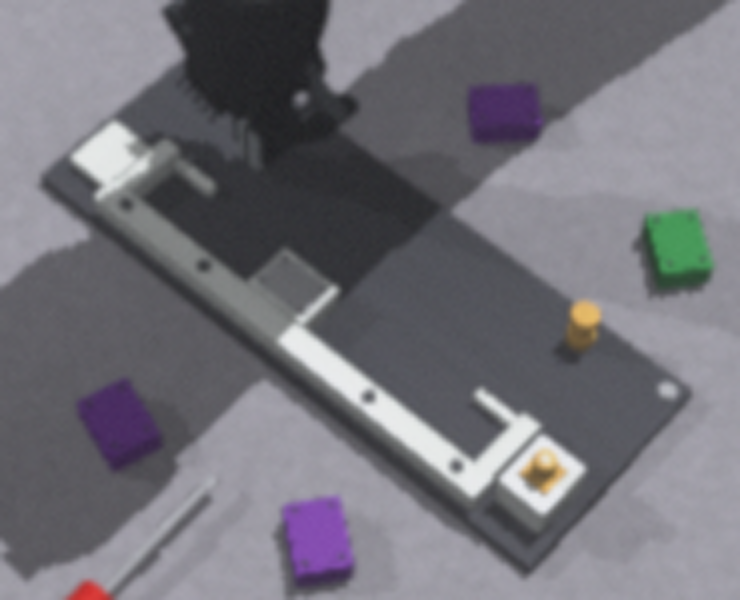

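View pics/s7.png

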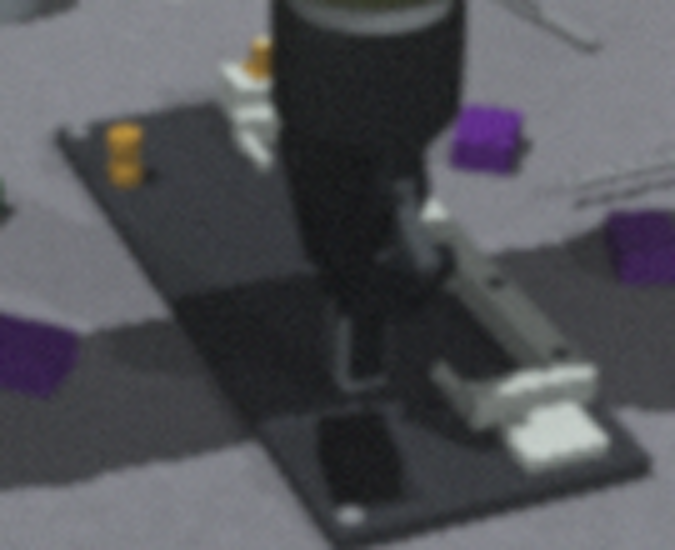

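Scene view: the module is still flush after release. Its near edge runs from world y -0.026 to 0.0146, so the centre is at about -0.006. I'll go to y≈-0.050 and then in behind the right-hand end.

Request:
{"op": "jog_arm", "data": {"rows": [0, 0, 0, 0, 20, 0, 0, 0, 0, 0, 0, 15, 0, 0, 0, 0, 0, 0, 2, 15, 0, 0, 0, 0, 0, 0, 20, 0, 0, 0, 0, 0, 0, 15, 0, 0, 0, 0, 0, 0, 5, 0, 0, 0, 0, 0, 0, 0, 0]}}

```text
clock: 7.32
ee_pos: [0.6127, -0.0452, 0.0152]
eef_rot: [0.498, 1.569, 0.5]
contact_force: [-0.5, -0.4, -0.2]
finger_gap: 0.0003
```

```bash
python3 look.py 8
```

```text
7.3167 [ 0.6127 -0.0452  0.0152] [-0.5 -0.4 -0.2]
```

View pics/c8.png

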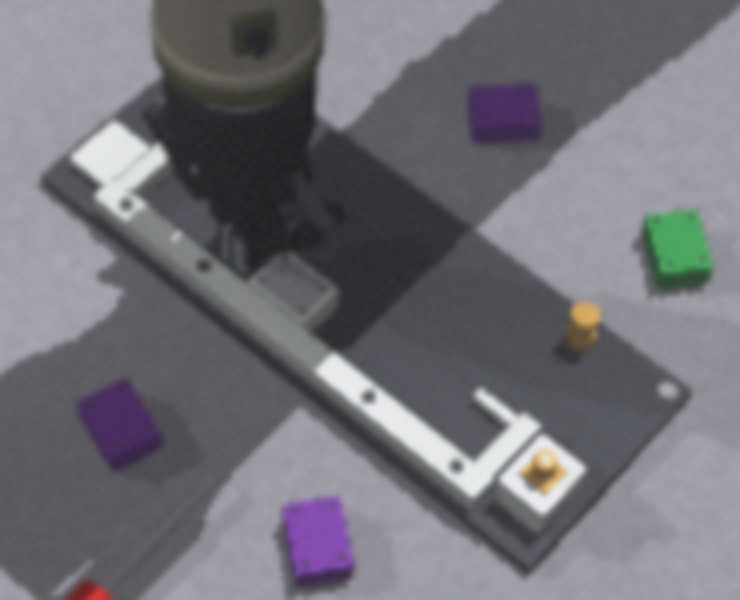

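View pics/s8.png

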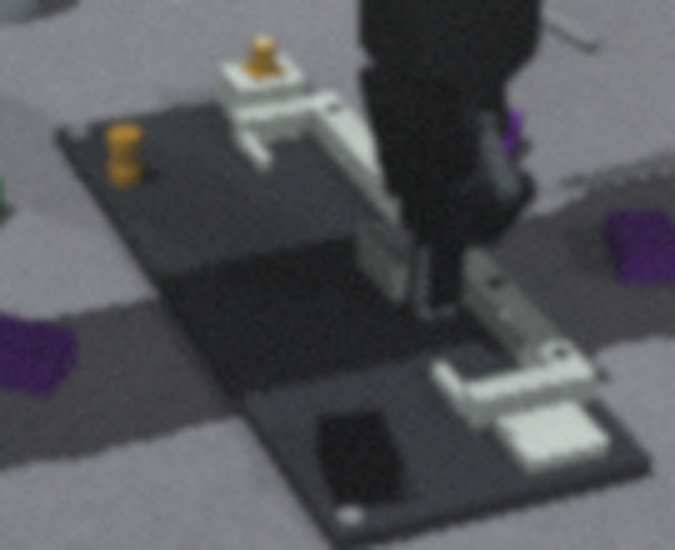

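The fingers are clear behind the module's right-hand end. I'll start pushing in +Y with a slight bias into the rail.

Request:
{"op": "jog_arm", "data": {"rows": [0, 0, 0, 0, 3, 0, 0, 0, 0, 0, 0, 4, 0, 0, 0, 0, 0, 0, 4, 0, 0, 0, 0, 0, 0, 4, 0.2, 0, 0, 0, 0, 0, 4, 0.2, 0, 0, 0, 0, 0, 4, 0.2, 0, 0, 0, 0, 0, 4, 0.2, 0, 0, 0, 0, 0, 2, 0, 0]}}

```text
clock: 8.08
ee_pos: [0.6124, -0.017, 0.0153]
eef_rot: [1.42, 1.571, 1.421]
contact_force: [0.0, -0.1, 0.1]
finger_gap: 0.0001
```

```bash
python3 look.py 9
```

```text
8.0833 [ 0.6124 -0.017   0.0153] [ 0.  -0.1  0.1]
```

View pics/c9.png

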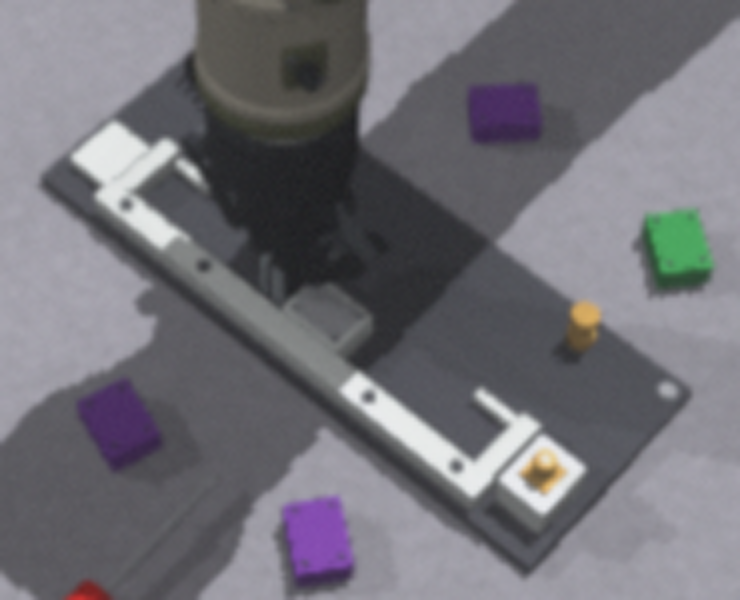

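View pics/s9.png

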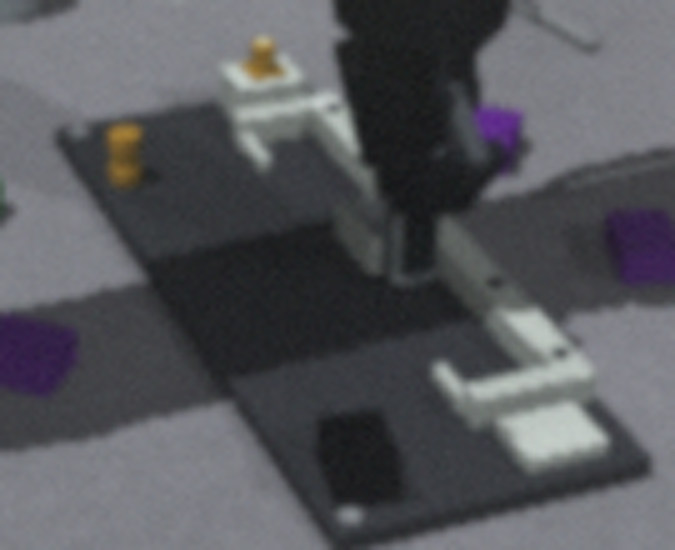

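Run:
```python
from h import *
from bench import optics
fs=optics.grab_frame("scene")
c1=lambda p:[((x+.5)/4-.5+200,(y+.5)/4-.5+145) for x,y in p]
print(plane(fs,c1([(328,283),(373,321)]),.028))
a=cv2.imread("pics/c9.png")[220:400,200:420]; b=cv2.imread("pics/c7.png")[190:370,200:420]
cv2.imwrite("pics/z9.png",np.hstack([cv2.resize(x,(400,327)) for x in (b,a)]))
```

```text
[[0.60053026 0.00597105 0.028     ]
 [0.60202226 0.03974961 0.028     ]]
```

View pics/z9.png

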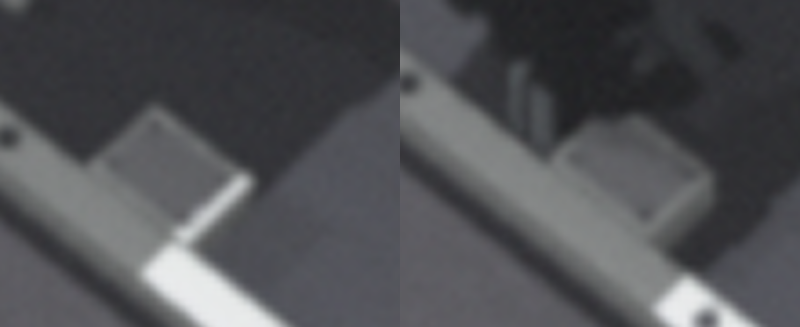

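Still flush against the rail. Continue along it.

Request:
{"op": "jog_arm", "data": {"rows": [0, 0, 0, 0, 4, 0.1, 0, 0, 0, 0, 0, 5, 0.1, 0, 0, 0, 0, 0, 5, 0.1, 0, 0, 0, 0, 0, 5, 0.1, 0, 0, 0, 0, 0, 5, 0.1, 0, 0, 0, 0, 0, 5, 0.1, 0, 0, 0, 0, 0, 5, 0.1, 0, 0, 0, 0, 0, 3, 0, 0]}}

```text
clock: 8.9
ee_pos: [0.6131, 0.0203, 0.0153]
eef_rot: [1.385, 1.57, 1.386]
contact_force: [-0.8, -0.2, -1.2]
finger_gap: -0.0001
```

```bash
python3 look.py 10
python3 - <<'E'
import cv2
a=cv2.imread("pics/c10.png"); cv2.imwrite("pics/z10.png",cv2.resize(a[230:480,250:560],None,fx=2.4,fy=2.4))
E
```

```text
8.9 [0.6131 0.0203 0.0153] [-0.8 -0.2 -1.2]
```

View pics/z10.png

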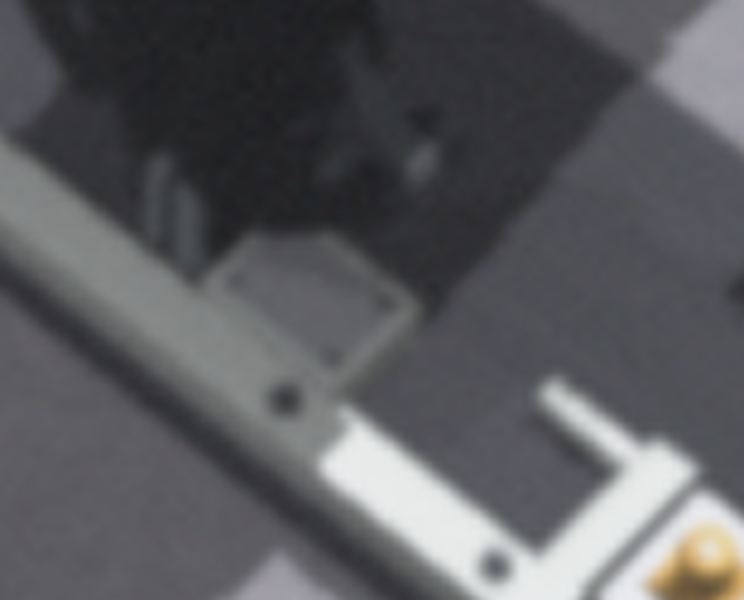

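View pics/s10.png

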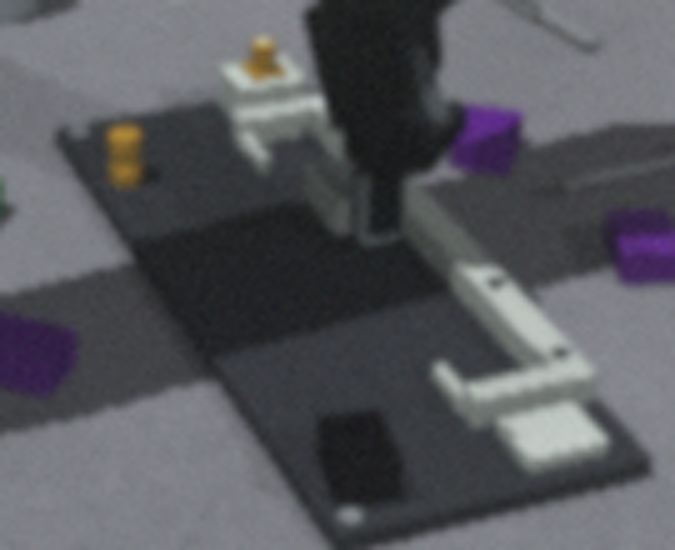

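Still flush, with about 58 mm left to the stop. Advance 45 mm.

Request:
{"op": "jog_arm", "data": {"rows": [0, 0, 0, 0, 4, 0, 0, 0, 0, 0, 0, 6, 0.1, 0, 0, 0, 0, 0, 6, 0.1, 0, 0, 0, 0, 0, 6, 0.1, 0, 0, 0, 0, 0, 6, 0.1, 0, 0, 0, 0, 0, 6, 0.1, 0, 0, 0, 0, 0, 6, 0.1, 0, 0, 0, 0, 0, 4, 0, 0]}}

```text
clock: 9.67
ee_pos: [0.6137, 0.0644, 0.0153]
eef_rot: [1.378, 1.57, 1.379]
contact_force: [-0.8, -0.3, -0.7]
finger_gap: -0.0002
```

```bash
python3 look.py 11
python3 - <<'E'
import cv2
a=cv2.imread("pics/c11.png"); cv2.imwrite("pics/z11.png",cv2.resize(a[270:520,300:610],None,fx=2.4,fy=2.4))
E
```

```text
9.6667 [0.6137 0.0644 0.0153] [-0.8 -0.3 -0.7]
```

View pics/z11.png

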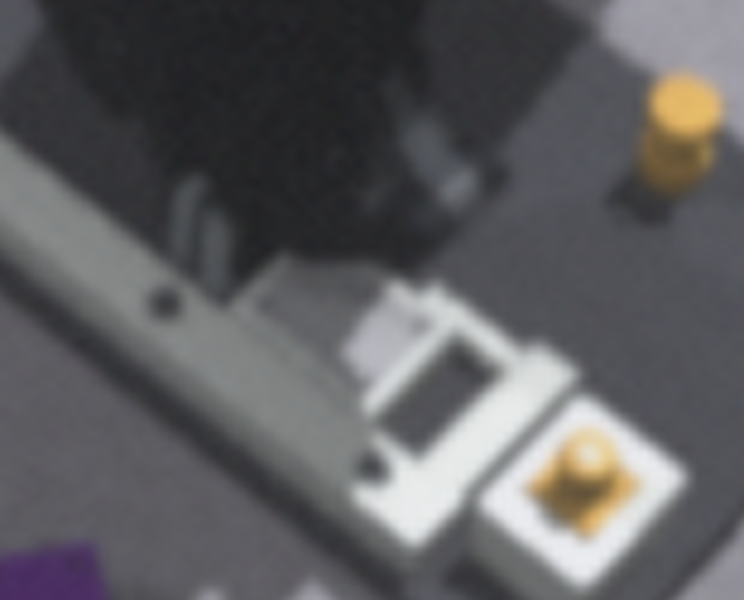

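View pics/s11.png

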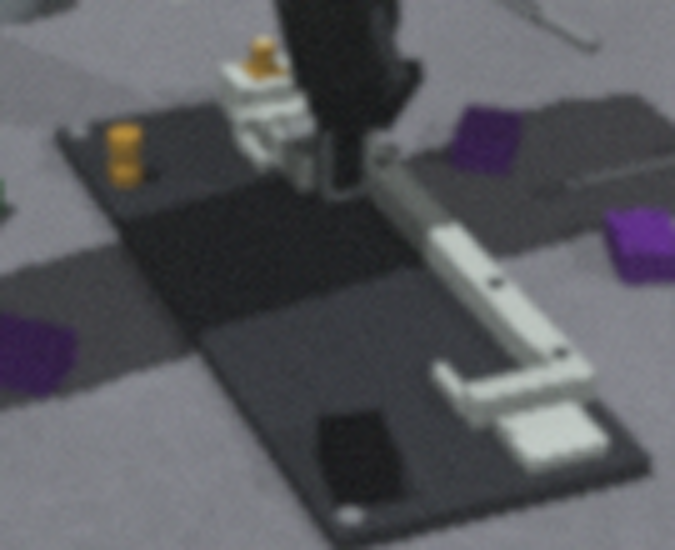

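The module is in the slot mouth, flush to the rail, with about 13 mm to the stop. I'll slow down and creep until the stop reacts.

Request:
{"op": "jog_arm", "data": {"rows": [0, 0, 0, 0, 3, 0, 0, 0, 0, 0, 0, 3, 0, 0, 0, 0, 0, 0, 2, 0, 0, 0, 0, 0, 0, 1, 0, 0, 0, 0, 0, 0, 1, 0, 0, 0, 0, 0, 0, 0, 0, 0]}}

```text
clock: 10.27
ee_pos: [0.6138, 0.0733, 0.0153]
eef_rot: [0.288, 1.571, 0.288]
contact_force: [0.5, 0.6, -1.1]
finger_gap: 0.0
```

Request:
{"op": "jog_arm", "data": {"rows": [0, 0, 0, 0, 1, 0, 0, 0, 0, 0, 0, 0.5, 0, 0, 0, 0, 0, 0, 0, 0, 0]}}

```text
clock: 10.52
ee_pos: [0.6137, 0.0747, 0.0153]
eef_rot: [-0.005, 1.571, -0.005]
contact_force: [0.7, -0.4, -0.3]
finger_gap: 0.0002
```

Request:
{"op": "jog_arm", "data": {"rows": [0, 0, 0, 0, 0.7, 0, 0, 0, 0, 0, 0, 0.5, 0, 0, 0, 0, 0, 0, 0, 0, 0]}}

```text
clock: 10.77
ee_pos: [0.6137, 0.0759, 0.0153]
eef_rot: [0.272, 1.571, 0.273]
contact_force: [0.6, -0.9, 0.0]
finger_gap: 0.0003
```

Request:
{"op": "jog_arm", "data": {"rows": [0, 0, 0, 0, 0.7, 0, 0, 0, 0, 0, 0, 0.5, 0, 0, 0, 0, 0, 0, 0, 0, 0]}}

```text
clock: 11.02
ee_pos: [0.6137, 0.0772, 0.0153]
eef_rot: [1.063, 1.571, 1.063]
contact_force: [1.1, 0.1, -0.7]
finger_gap: -0.0001
```

Request:
{"op": "jog_arm", "data": {"rows": [0, 0, 0, 0, 0.7, 0, 0, 0, 0, 0, 0, 0.5, 0, 0, 0, 0, 0, 0, 0, 0, 0]}}

```text
clock: 11.27
ee_pos: [0.6137, 0.0781, 0.0153]
eef_rot: [-1.444, 1.571, -1.443]
contact_force: [-0.8, -2.1, 0.5]
finger_gap: 0.0005
```

Request:
{"op": "jog_arm", "data": {"rows": [0, 0, 0, 0, 0.6, 0, 0, 0, 0, 0, 0, 0.3, 0, 0, 0, 0, 0, 0, 0, 0, 0]}}

```text
clock: 11.52
ee_pos: [0.6137, 0.0783, 0.0153]
eef_rot: [-1.655, 1.57, -1.656]
contact_force: [-0.2, -4.6, 0.2]
finger_gap: 0.0002
```

The stop is felt at TCP y=0.078, as predicted. Back off, rise, and check from the wrist camera.

Request:
{"op": "jog_arm", "data": {"rows": [0, 0, 0, 0, 0.3, 0, 0, 0, 0, 0, 0, 0, 0, 0, 0, 0, 0, 0, -6, -1, 0, 0, 0, 0, 0, -12, -1, 0, 0, 0, 0, -15, -8, -5, 0, 0, 0, 0, -30, 0, -15, 0, 0, 0, 0, -35, 0, -20, 0, 0, 0, 0, -35, 0, -20, 0]}}

```text
clock: 12.18
ee_pos: [0.5505, 0.0526, 0.1307]
eef_rot: [-3.125, 1.569, -3.125]
contact_force: [-0.5, -0.3, 0.8]
finger_gap: 0.0002
```

Request:
{"op": "jog_arm", "data": {"rows": [0, 0, 0, -25, 10, -15, 0, 0, 0, 0, 0, 10, -10, 0, 0, 0, 0, 0, 0, 0, 0, 0, 0, 0, 0, 0, 0, 0]}}

```text
clock: 12.52
ee_pos: [0.5266, 0.0737, 0.1553]
eef_rot: [0.621, 1.57, 0.623]
contact_force: [-0.1, 0.0, -0.1]
finger_gap: -0.0001
```

```bash
cat > wl.py <<'E'
from h import *
from bench import arm,optics
import sys,pickle
n=sys.argv[1]
s=arm.observe(); f=optics.grab_frame("wrist")
print(s["clock"],s["ee_pos"].round(4),s["contact_force"].round(1))
pickle.dump((s,f),open(f"w{n}.pkl","wb")); cv2.imwrite(f"pics/w{n}.png",f["pixels"])
E
python3 wl.py 12; python3 look.py 12
```

```text
12.5167 [0.5266 0.0737 0.1553] [-0.1  0.  -0.1]
12.5667 [0.5269 0.0732 0.1547] [ 0.5  0.1 -1.2]
```

View pics/w12.png

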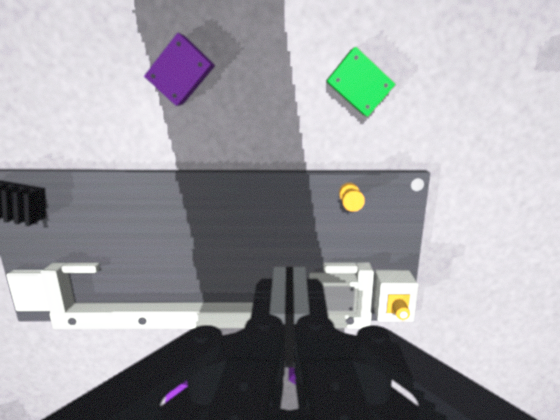

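View pics/c12.png

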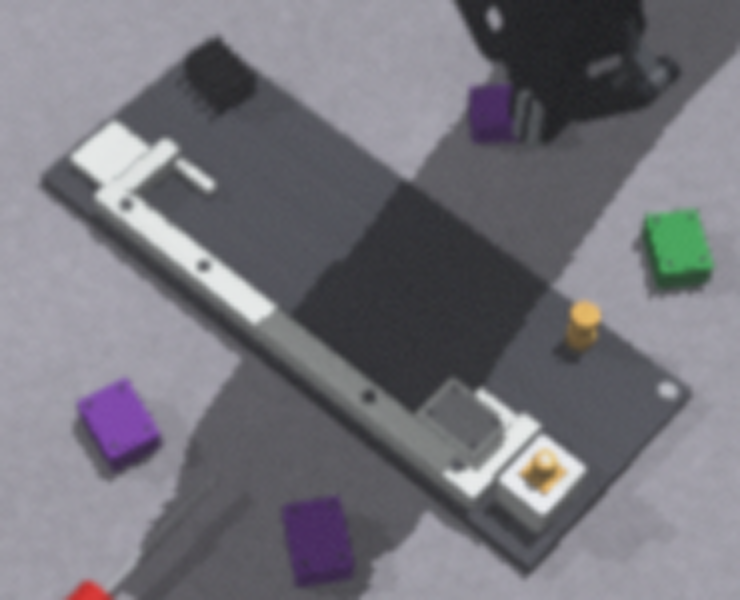

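It looks seated. I'll move further clear and to the right so the fingers don't hide the pocket, then measure.

Request:
{"op": "jog_arm", "data": {"rows": [0, 0, 0, -10, -20, -10, 0, 0, 0, 0, -20, -30, -15, 0, 0, 0, 0, -20, -30, -10, 0, 0, 0, 0, 0, -15, -5, 0, 0, 0, 0, 0, 0, 0, 0, 0, 0, 0, 0, 0, 0, 0]}}

```text
clock: 13.17
ee_pos: [0.4869, -0.0228, 0.2048]
eef_rot: [-2.8, 1.57, -2.803]
contact_force: [0.1, 0.2, -0.4]
finger_gap: 0.0003
```

```bash
python3 wl.py 13
python3 - <<'E'
import cv2
a=cv2.imread("pics/w13.png"); cv2.imwrite("pics/z13.png",cv2.resize(a[230:330,310:450],None,fx=5.5,fy=5.5,interpolation=cv2.INTER_CUBIC))
E
```

```text
13.1667 [ 0.4869 -0.0228  0.2048] [ 0.1  0.2 -0.4]
```

View pics/z13.png

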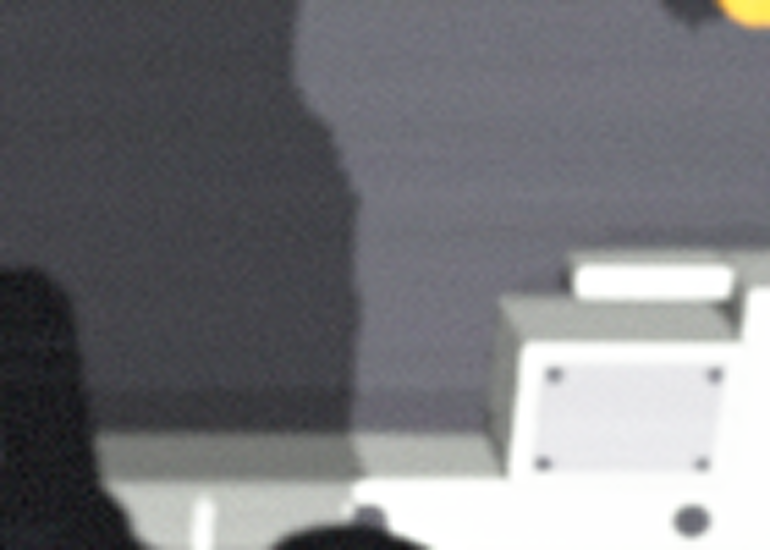

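View pics/w13.png

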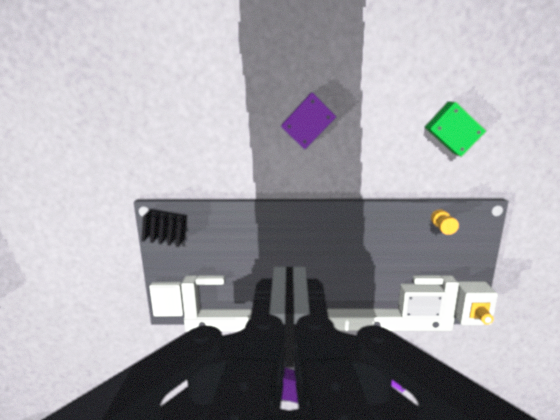

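Run:
```python
from h import *
import pickle
s,f=pickle.load(open("w13.pkl","rb"))
T=np.eye(4); T[:3,:3]=tool(s).as_matrix(); T[:3,3]=s["ee_pos"]; T=T@f["hand_eye"]
c=lambda p:[((x+.5)/5.5-.5+310,(y+.5)/5.5-.5+230) for x,y in p]
sc=plane(f,c([(554,375),(715,375),(702,463),(543,463)]),.028,T); print("screws",sc.round(4).tolist(),"centre",sc.mean(0).round(4))
e=sc[1]-sc[0]+sc[2]-sc[3]; print("yaw",np.arctan2(-e[0],e[1]))
print("near-right top corner",plane(f,c([(523,342)]),.028,T).round(4),"near-left",plane(f,c([(742,342)]),.028,T).round(4))
print("rail top edge",plane(f,c([(200,479),(420,478)]),.026,T).round(4).tolist(),"stop near-inner corner",plane(f,c([(747,290)]),.026,T).round(4),"lip end",plane(f,c([(573,300)]),.018,T).round(4))
```

```text
screws [[0.6061, 0.0991, 0.028], [0.606, 0.1281, 0.028], [0.6246, 0.128, 0.028], [0.6247, 0.0989, 0.028]] centre [0.6153 0.1135 0.028 ]
yaw 0.003067131666482386
near-right top corner [[0.5992 0.0928 0.028 ]] near-left [[0.5991 0.1321 0.028 ]]
rail top edge [[0.6296, 0.0363, 0.026], [0.6294, 0.0772, 0.026]] stop near-inner corner [[0.5897 0.1325 0.026 ]] lip end [[0.5965 0.1047 0.018 ]]
```

The check agrees with the geometry:
- **To the rail:** near edge 30.3 mm out (30 when flush).
- **To the stop:** centre 19–19.5 mm off (20 when home).
- **Yaw:** about 0.003 rad.

The bystanders are where they were. I'll move the arm further clear and hand in.

Request:
{"op": "jog_arm", "data": {"rows": [0, 0, 0, -20, 0, -8, 0, 0, 0, 0, -25, 0, -10, 0, 0, 0, 0, -10, 0, -2, 0, 0, 0, 0, 0, 0, 0, 0, 0, 0, 0, 0, 0, 0, 0]}}

```text
clock: 13.63
ee_pos: [0.4674, -0.0208, 0.26]
eef_rot: [0.229, 1.57, 0.231]
contact_force: [0.2, -0.0, 0.2]
finger_gap: 0.0001
```

```bash
python3 look.py 14
python3 - <<'E'
from bench import job
print(job.close_job())
E
```

```text
13.6333 [ 0.4674 -0.0208  0.26  ] [ 0.2 -0.   0.2]
the job is handed in; nothing more can be done
None
```

View pics/s14.png

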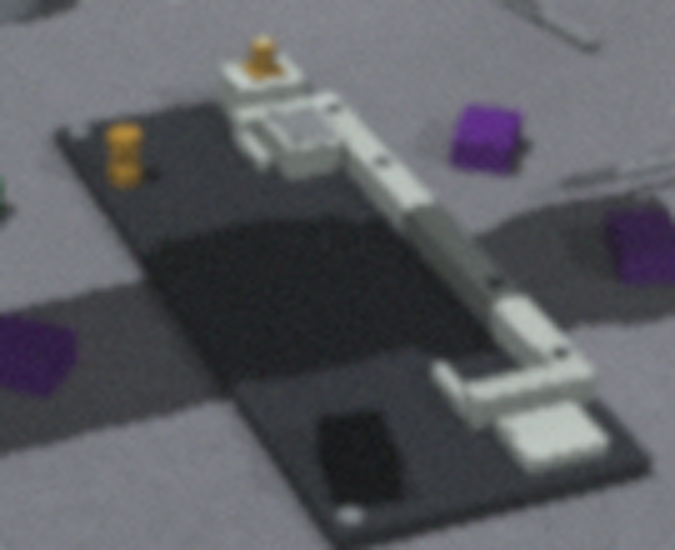

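The module is seated in the left (launch-side) pocket, and the job is handed in at 13.6 s. No verdict is reported back.

**What I did:** With the fingers closed, I pushed the module square against the rail; the rail reacted at about 6 N. I then slid it along the rail from its right-hand end until the end stop reacted at about 5 N. After that I backed off and moved clear.

**Last checks (wrist camera):**

| Check | Measured | When seated |
|---|---|---|
| Module near edge to rail face | 30.3 mm | 30 mm |
| Module centre to rail face | 14.2 mm | 15 mm |
| Module centre to stop face | 19–19.5 mm | 20 mm |
| Yaw to rail | about 0.003 rad | 0 rad |

- **Disagreement:** The two centre readings come out 0.5–0.8 mm closer to the rail and stop than is possible. That is within the 2 mm calibration error.
- **Other objects:** The adapter and heatsink looked unmoved in the last views. I did not re-check the jar and multimeter at the end, but the fingers were only lowered over the jig plate.
- **Errors along the way:** One malformed move call was refused whole and had no effect.

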